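# Load the vial tray into the shaker and lock it

## Robot

A 7-joint arm with a two-finger parallel gripper is mounted at the origin on a cart in front of the work surface, level with it; the furniture and walls round the work are solid. World frame = base frame: x ahead of the robot, y to its left, z up, the work surface at z = 0. Lengths are in m, angles in rad, forces in N, time in s.
With the tool pointing down it reaches from about 0.4 to 0.875 m from the base axis. Payload 19.3 kg.
Tool frame: the origin (TCP) lies midway between the tips of the shut fingers; the grasp point (between the pads) lies 19 mm behind it; z points along the fingers, y is the line along which they close (so a half turn about z gives the same grasp; the last joint's range is limited). The gripper opens to 85 mm and grips with 20 to 120 N. Pads are 22 mm wide; open, the fingers measure 114 mm over their backs; the gripper's body (76 mm by 85 mm) begins 54 mm behind the grasp point. The pads swing forward as they close: fully open they stand 13 mm farther back than shut.
Start: joints at [-1.216, 0.521, -0.036, 1.599, 0.021, 1.021, -0.113], TCP at [0.258, 0.569, 0.199] pointing down, gripper open.
Joint ranges: [-2.91, 2.91], [-0.3, 2.13], [-1.5, 1.42], [0.17, 2.43], [-1.26, 4.41], [0.16, 1.93], [-2.52, 2.52]. Speed limits (rad/s): [1.89, 1.89, 2.39, 2.39, 3.01, 3.01, 3.01].

## Interface

Orientations are given as [roll, pitch, yaw] about the fixed x, y, z axes, in that order (R = Rz(yaw) Ry(pitch) Rx(roll)).
In Python, from workcell import telemetry, grab_frame, calibration, bot, outline_of, landmark_of gives the robot as it stands. The module is installed in compiled form; this text tells all that it offers.
- The arm moves only by the shell command python3 -m inch 'ROWS' [FORCE]. ROWS is JSON, a list of rows, each a list of 7 numbers: the shift along the tool's x, y, z in m, then the turn, a rotation vector about the tool's x, y, z in rad, then the closure, from 0 (fully open) to 1 (shut). A call has 1 to 5 rows; each row shifts and turns the commanded pose from where the row before left it, along the tool's axes as they then stand; what a row does not reach is not made up. A row lasts 1/10 s, in which the tool goes at most 50 mm and 8.59 degrees, less where a joint would pass 70% of its speed; a pose out of reach is approached as far as the arm can. A call is refused whole if a number of a shift passes 0.05 or a number of a turn 0.15, either way. A call with a gripper value outside its range is refused whole. The fingers move at their own pace and stop on an object; FORCE is the grip in N (left out, the last holds). Time passes only in rows, so rows that do not move let the fingers close. It gives the time, the measured TCP pose, the force, the opening and the grip force at its end, in the units of the state.
- telemetry.observe(): the state, without advancing time (a new reading comes with each control period).
- grab_frame(name): name is "scene" or "top"; returns the picture (480x640x3 uint8, red, green, blue); there is no depth.
- calibration(name): a dict with "fovy" (degrees; the focal length in pixels is half the picture's height over the tangent of half this angle, whatever the lens; pixels are square), "cx", "cy" (the principal point, pixels), "pose" (4x4, takes a point from camera to world coordinates). Camera axes: x right, y down, z forward; pixel columns grow to the right and rows downward; lengths in m; the calibration is good to about 2 mm. A picture is of the moment at which its call begins. calibration takes no time and is no camera call.
- bot.job_done(): hands the job in; it is judged then, once.
Trained networks look in the newest picture that a camera, given by its name, has taken for a name from the list of things; names that differ only in an ending like _2 or _b are one class to them, and where a whole thing is asked for, a point or a joint stands for the part that bears it (a point fixed in the world has none). Each returns a list of dicts, best first, with "score" (0 to 1); they miss things now and then, are a little off and sometimes report something else, mostly with a low value. They report only what shows in the picture. A call takes as long as a camera call.
- outline_of(label, camera): "region" (480x640 bool, what is visible of it) and "rect" ([left, top, right, bottom] in pixels, round what is visible of it).
- landmark_of(label, camera): "xy" ([column, row] in pixels: a listed point, or the origin of a listed thing).
The state is a dict: "clock": time; "qpos": joint angles; "qd": joint speeds; "joint_efforts": joint torques, N m; "position": TCP position; "tool_rot": TCP orientation; "force": force on the tool from outside, world axes, zero at the start; "moment": the same for the moment, N m; "grip_width": finger opening in m; "finger_force": force on a finger pad.
Only numpy, scipy, OpenCV 4.12 (cv2) and the standard library are available. Lean on these libraries where they do the work, as an engineer would, in place of code of your own. Each camera call takes 0.05 s, during which the arm holds its last target. There are 200 camera calls.

## Task

Lift the green vial tray out of its grey storage base and set it down level on the bare plate of the shaker in front of the bay, nose towards the bay, and let go of it. Then take it again at its end handle, as the bay leaves no room for fingers at its sides, slide it fully home until the blue spring latch snaps back behind the ear on its side, and last slide the red shake lock behind it to its end stop. Keep the tray upright and leave the jar, dropper bottle and black-capped vial on the bench where they are.

Things in the scene. Friction and masses are not known exactly. Their poses are not given: they have to be found in the camera images.
- tray_center (a point): Green vial tray, a row of cells 112 long (x) x 36 wide (y) x 36 mm high, four capped vials fixed in the cells (tops 55 mm above the underside), 0.3 kg in all. Point: mid-length, mid-width, 20 mm above the underside. x points from handle end to nose, z up. Smooth long sides, free to grip across the 36 mm at mid-length, in the storage base too.
- tray_ear (a point): Middle of the latch ear on the tray's +y side at the handle end (tray x -56 to -28 mm): stands out 9 mm, 11 to 27 mm above the underside, sloping front, square back flush with the tray's rear face. Same axes as the tray.
- tray_handle (a point): Grip point of the tray's end handle, an upright fin 12 mm thick (y), 10 to 36 mm above the underside, reaching from the tray's rear face to 107 mm behind its centre. Point: 92 mm behind the centre (-x), 24 mm above the underside. Same axes as the tray. In the storage base the fin is sunk in a slot and cannot be gripped.
- tray_base: Grey moulded storage base, fixed, 186 x 78 mm. Origin at its underside below the stored tray's centre; nose towards +x. The tray's underside is 4 mm above the bench. Blocks hold the nose end (x 29 to 69 mm, 30 mm high) and handle end (x -114 to -28 mm, up to 40 mm high); from x -28 to 29 mm the sides are open for fingers.
- bay_home (a point): On the fixed shaker: where tray_center is when the tray is fully home against the back stop (same axes: x insertion direction, z up), 20 mm above the plate. Channel 39 mm wide; cheeks 41 mm high begin 42 mm before this point, mouth flared to 50 mm. From 9 mm before this point on, lips cover the tray's side edges: it can enter only by sliding along the plate.
- load_spot (a point): On the shaker: where tray_center is when the tray stands on the loading area (bare plate before the bay) with its nose at the mouth: 100 mm before bay_home, same axes and height. The grey plate, 245 x 130 mm, has its top 64 mm above the bench and begins 69 mm before this point, so the tray's handle overhangs it.
- latch_tooth (a point): Tooth of the blue spring latch at the +y side of the bay's mouth, 62 mm before bay_home, 25 mm to +y, 18 mm high, its middle 19 mm above the plate. Sloping face towards the loading area: the tray's ear pushes it aside over the last 35 mm of travel (some 4 to 10 N on the tray); it springs back behind the ear when the tray is home, 1.5 mm of play.
- tray_latch (a joint): Angle of the spring latch (rad): 0 closed, grows to about 0.1 as the ear presses it aside; returns by its spring.
- lock_grip (a point): Red grip of the shake lock, an upright block 14 (x) x 16 (y) mm, from 12 to 47 mm above the plate, on a steel bolt in two guides 15 mm high; point: on its axis, 36 mm above the plate. Axes as bay_home. On the -y side of the mouth; slides to +y (towards the tray's handle), 2 N friction, stays where left. Its bolt passes behind the tray only when the tray is home.
- shake_lock (a joint): Travel of the shake lock (m): 0 fully open, 0.016 locked at its end stop; starts anywhere from 0 to 0.004, clear of the tray's way.
- gel_jar_mid (a point): Bystander: white-lid jar, 50 mm wide, 66 mm high; its middle.
- dropper_mid (a point): Bystander: amber dropper bottle, 27 mm wide, 91 mm high; the middle.
- black_vial_mid (a point): Bystander: vial with black cap, 32 mm wide, 50 mm high; its middle.

How it is judged:
On the way, in this order (a step that is already met when the one before it is completed fails the run):
1. the tray stands level on the shaker plate in front of the bay, nose towards the bay, and has been let go (x of tray_center in the frame of bay_home between -0.16 and -0.03 m and z of tray_center in the frame of bay_home between -0.003 and 0.003 m and angle between tray_center's own z axis and vertical below 0.05 rad and contact force between the fingers and vial_tray below 0.1 N and x of tray_handle in the frame of bay_home below -0.11 m), for 0.1 s.
2. the tray is fully home in the bay and the latch has snapped back behind its ear (x of tray_center in the frame of bay_home above -0.004 m and x of tray_handle in the frame of bay_home below -0.085 m and horizontal distance between tray_center and bay_home below 0.006 m and value of joint tray_latch below 0.03 rad), for 0.1 s.
At the end, for the whole second after the job is handed in: The tray stands level in the bay, its centre within 4 mm of the fully-home point along the bay (6 mm across), at rest; the spring latch is back closed behind the ear (below 0.03 rad) and the red shake lock is within 1.5 mm of its end stop (all of step 2 and z of tray_center in the frame of bay_home below 0.004 m and angle between tray_center's own z axis and vertical below 0.06 rad and value of joint shake_lock above 0.0145 m and linear speed of vial_tray below 0.02 m/s); the robot touches nothing.
It fails at once if the tray is tipped by more than about 25 degrees (angle between tray_center's own z axis and vertical above 0.45 rad).
It fails at once if the jar, the dropper bottle or the black-capped vial is moved by more than 2 cm (distance of any of gel_jar_mid, dropper_mid, black_vial_mid from where it was at the start of the episode above 0.02 m).
It also fails if it takes over 51 s, if anything falls off the work surface, if the arm or the gripper's body presses on something with over 40 N, if the wrist force passes 120 N, or if a joint passes its speed limit or range.

## Working session

There is one attempt and no reset: what is moved stays moved. The work goes in short steps, Python scripts to look and compute and a shell command to move; the robot and the scene stay as the last step left them, time stands still between calls to the robot, and variables do not carry over. Pictures are saved under pics/ and viewed, at most 10 in all, crops included, and the job is handed in when it is done.

```bash
mkdir -p pics; cat > h.py <<'E'
import numpy as np, cv2
from workcell import telemetry, grab_frame, calibration, bot, outline_of, landmark_of
def snap(c,n=None):
    im=grab_frame(c)
    if n: cv2.imwrite('pics/'+n,im[:,:,::-1])
    return im
def ray(c,uv):
    k=calibration(c); f=240/np.tan(np.radians(k['fovy'])/2); P=np.array(k['pose'])
    d=P[:3,:3]@np.array([(uv[0]-k['cx'])/f,(uv[1]-k['cy'])/f,1]); return P[:3,3],d/np.linalg.norm(d)
def atz(c,uv,z):
    o,d=ray(c,uv); return o+d*(z-o[2])/d[2]
def proj(c,p):
    k=calibration(c); f=240/np.tan(np.radians(k['fovy'])/2); P=np.array(k['pose'])
    q=P[:3,:3].T@(np.array(p)-P[:3,3]); return [f*q[0]/q[2]+k['cx'],f*q[1]/q[2]+k['cy']]
def tri(a,b):
    (o1,d1),(o2,d2)=ray('scene',a),ray('top',b)
    s=np.linalg.lstsq(np.c_[d1,-d2],o2-o1,rcond=None)[0]
    p,q=o1+d1*s[0],o2+d2*s[1]; return (p+q)/2,np.linalg.norm(p-q)
E
python3 - <<'E'
from h import *
np.set_printoptions(precision=4,suppress=True)
for c in('scene','top'): snap(c,c+'0.png'); print(c,calibration(c))
Z=dict(tray_center=.024,tray_ear=.023,tray_handle=.028,tray_base=0,bay_home=.084,load_spot=.084,latch_tooth=.083,lock_grip=.1,gel_jar_mid=.033,dropper_mid=.045,black_vial_mid=.025)
for n,z in Z.items():
    r={}
    for c in('scene','top'):
        l=landmark_of(n,c)
        if l: r[c]=l[0]['xy']; print(n,c,np.round(l[0]['xy'],1),round(l[0]['score'],2),atz(c,l[0]['xy'],z))
    if len(r)==2: print('   tri',*tri(r['scene'],r['top']))
print(telemetry.observe())
E
```

```text
scene {'fovy': 53.141011863746265, 'cx': 320.9410060423024, 'cy': 239.32226850459745, 'pose': array([[ 0.6414, -0.3609,  0.677 , -0.343 ],
       [-0.7672, -0.2981,  0.568 , -0.7477],
       [-0.0032, -0.8837, -0.4681,  0.7003],
       [ 0.    ,  0.    ,  0.    ,  1.    ]])}
top {'fovy': 57.02203727242678, 'cx': 321.24007670358003, 'cy': 233.42194478620485, 'pose': array([[-0.0246, -0.9852,  0.1698,  0.3458],
       [-0.9997,  0.0235, -0.0089, -0.0011],
       [ 0.0048, -0.1699, -0.9854,  1.3368],
       [ 0.    ,  0.    ,  0.    ,  1.    ]])}
tray_center scene [311.4 276.6] 0.83 [ 0.4587 -0.042   0.024 ]
tray_center top [330.  267.6] 0.67 [ 0.4682 -0.0366  0.024 ]
   tri [ 0.4678 -0.0357  0.0172] 0.002778182173339277
tray_ear scene [320.1 288.5] 0.74 [ 0.4315 -0.0945  0.023 ]
tray_ear top [345.6 279.3] 0.74 [ 0.4324 -0.0819  0.023 ]
   tri [ 0.4358 -0.0854  0.0163] 0.008538670936054607
tray_handle scene [332.7 290. ] 0.57 [ 0.4407 -0.1279  0.028 ]
tray_handle top [365.9 274.2] 0.88 [ 0.4457 -0.1422  0.028 ]
   tri [ 0.4406 -0.1366  0.033 ] 0.013653099956776682
tray_base scene [312.5
[... 830 characters left out ...]
558363421e-05
black_vial_mid scene [263.5 205.8] 0.52 [0.6972 0.3844 0.025 ]
black_vial_mid top [185.5 197.1] 0.54 [0.6941 0.3983 0.025 ]
   tri [0.6995 0.3956 0.0208] 0.01179891060228164
{'clock': 1.2, 'qpos': array([-1.2162,  0.5214, -0.0363,  1.5995,  0.0212,  1.0211, -0.1128]), 'qd': array([-0.0005, -0.    ,  0.0004,  0.0004, -0.0001,  0.0007, -0.0003]), 'joint_efforts': array([ -0.0022, -92.6829,   1.9768, -37.0279,   0.018 ,   0.0018,
        -0.    ]), 'position': array([0.2576, 0.5694, 0.1988]), 'tool_rot': array([ 3.1416, -0.    ,  2.7167]), 'force': array([-0.5896, -0.2332,  0.9457]), 'moment': array([0.0639, 0.024 , 0.026 ]), 'finger_force': 0.0, 'grip_width': 0.08536477509922512}
```

```bash
python3 - <<'E'
import cv2
a=cv2.imread('pics/scene0.png'); cv2.imwrite('pics/s1.png',cv2.resize(a[150:350,150:420],(800,592),interpolation=cv2.INTER_CUBIC))
a=cv2.imread('pics/top0.png'); cv2.imwrite('pics/t1.png',cv2.resize(a[190:330,180:380],(800,560),interpolation=cv2.INTER_CUBIC))
E
```

```text
(no output)
```

View pics/s1.png

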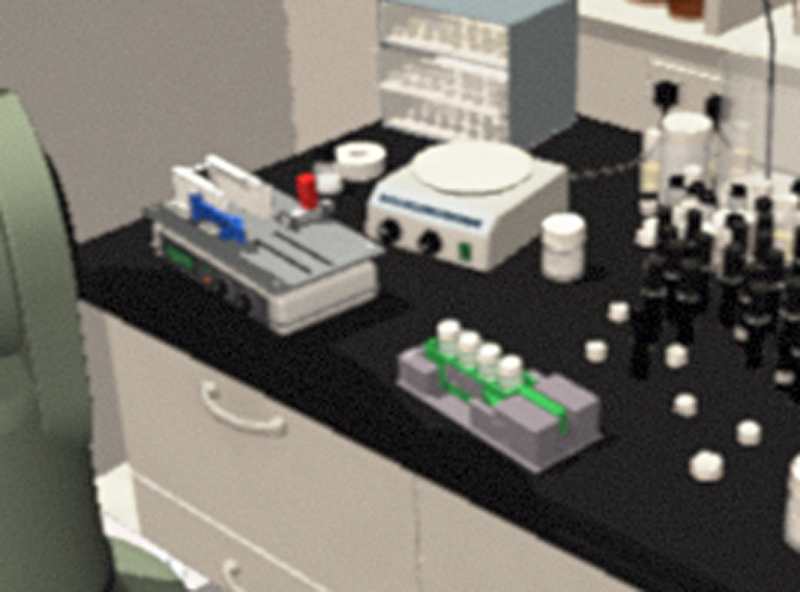

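View pics/t1.png

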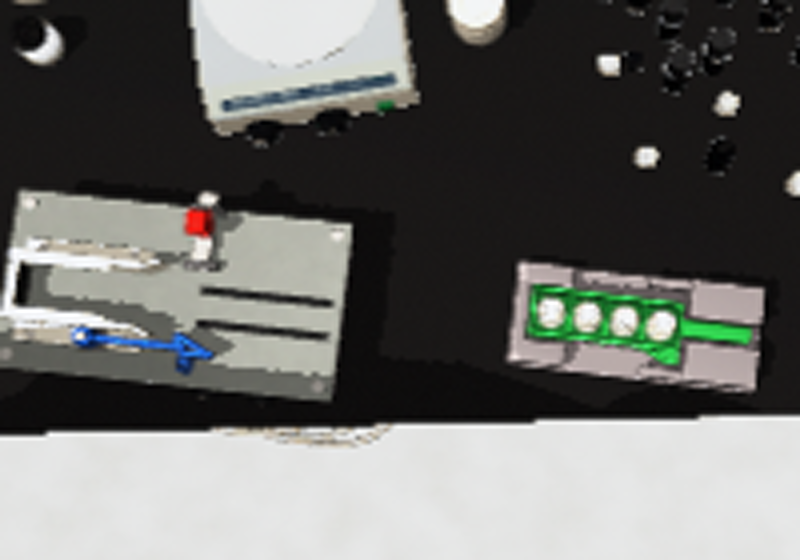

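```bash
cat >> h.py <<'E'
def avg(c,n=6): return np.mean([grab_frame(c).astype(float) for _ in range(n)],0)
def dirn(c,a,b,z):
    p,q=atz(c,a,z),atz(c,b,z); d=q-p; return p[:2],q[:2],np.degrees(np.arctan2(d[1],d[0])),np.hypot(*d[:2])
E
python3 - <<'E'
from h import *
np.set_printoptions(precision=4,suppress=True)
out=[]
for c,(x0,y0,x1,y1) in dict(top=(182,232,272,294),scene=(196,198,286,260)).items():
    im=avg(c); np.save(c+'_avg.npy',im)
    cr=im[y0:y1,x0:x1]; out.append(cv2.resize(np.clip(cr*1.3,0,255)[:,:,::-1].astype(np.uint8),None,fx=800/90,fy=800/90,interpolation=cv2.INTER_CUBIC)[:551])
    # caps near tray
    R=dict(top=(300,258,372,292),scene=(285,252,335,295))[c]
    s=im[R[1]:R[3],R[0]:R[2]]; m=((s.min(2)>150)&(s.max(2)-s.min(2)<40)).astype(np.uint8)
    n,_,st,ce=cv2.connectedComponentsWithStats(m)
    caps=[ce[i]+R[:2] for i in range(1,n) if st[i,4]>=8]; 
    for p in caps: print(c,'cap',p,atz(c,p,.059))
    r=(im[:,:,0]>im[:,:,1]*2)&(im[:,:,0]>90); r[:, :180]=0;r[:,300:]=0; ys,xs=np.nonzero(r); print(c,'red',xs.mean(),ys.mean(),len(xs),xs.min(),xs.max(),ys.min(),ys.max())
    g=(im[:,:,1]>im[:,:,0]*1.5)&(im[:,:,1]>60)&(im[:,:,1]>im[:,:,2]*1.3); g[:, :290]=0; g[:,380:]=0;ys,xs=np.nonzero(g); print(c,'green',xs.min(),xs.max(),ys.min(),ys.max())
cv2.imwrite('pics/bt.png',out[0]);cv2.imwrite('pics/bs.png',out[1])
E
```

```text
top cap [313.2748 269.6107] [0.4602 0.0129 0.059 ]
top cap [333.5833 259.3333] [ 0.4887 -0.0467  0.059 ]
top cap [347.7857 260.4286] [ 0.4845 -0.0879  0.059 ]
top cap [361.1793 265.2345] [ 0.4696 -0.1262  0.059 ]
top cap [317.3947 267.8421] [0.4651 0.0009 0.059 ]
top cap [326.3429 268.8   ] [ 0.4617 -0.0249  0.059 ]
top cap [335.4324 269.9459] [ 0.4577 -0.0511  0.059 ]
top cap [344.8718 271.0513] [ 0.4539 -0.0784  0.059 ]
top cap [347.5458 280.5845] [ 0.4262 -0.0851  0.059 ]
top red 233.6575 46.95 400 210 255 15 248
top green 312 367 261 280
scene cap [311.1496 268.9307] [ 0.4444 -0.0541  0.059 ]
scene cap [290.3333 271.5   ] [ 0.4013 -0.0216  0.059 ]
scene cap [332.2778 279.    ] [ 0.4417 -0.1254  0.059 ]
scene cap [302.371  287.3548] [ 0.367  -0.0933  0.059 ]
scene cap [312.0833 286.6667] [ 0.3841 -0.1093  0.059 ]
scene cap [326.4327 288.9519] [ 0.3985 -0.1421  0.059 ]
scene red 253.05633802816902 213.80281690140845 71 250 256 208 220
scene green 293 340 233 296
```

View pics/bt.png

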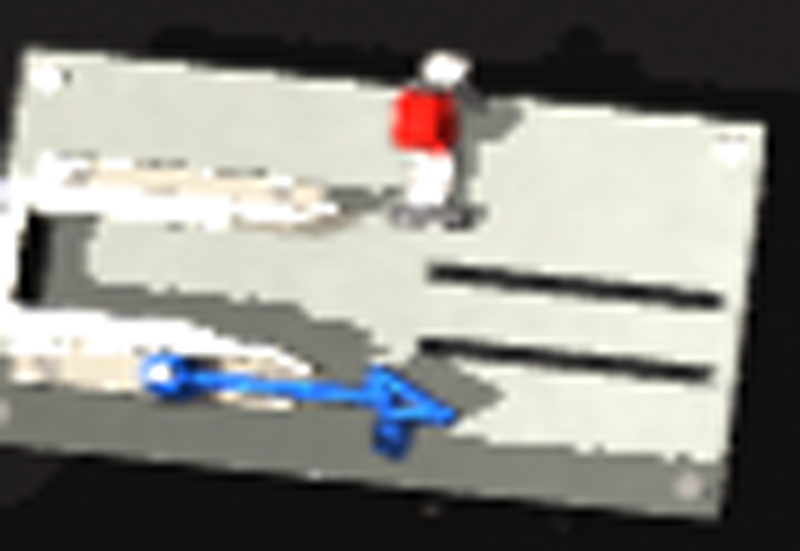

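View pics/bs.png

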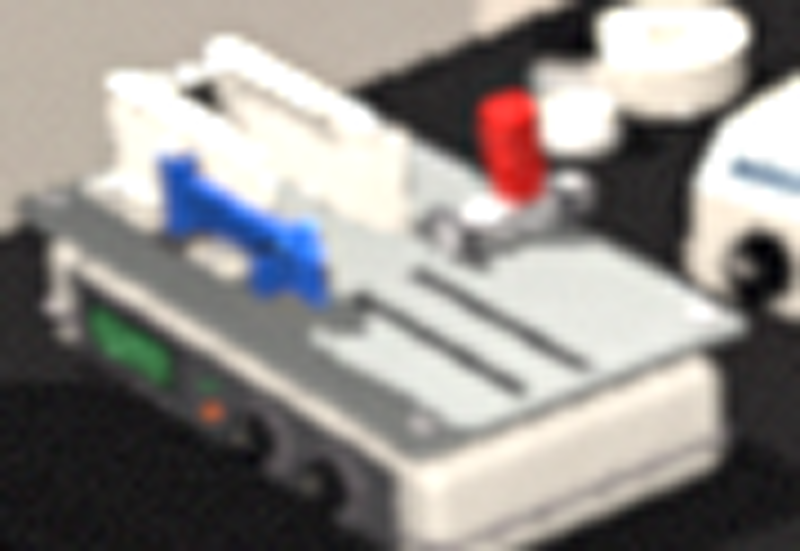

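```bash
python3 - <<'E'
from h import *
np.set_printoptions(precision=4,suppress=True)
O=dict(top=(182,232),scene=(196,198))
U=lambda c,p:np.array(O[c])+(np.array(p)+.5)/8.889-.5
z=.064
P={'top':dict(TL=(25,50),TR=(768,122),BR=(718,518),g1a=(435,270),g1b=(720,300),g2a=(425,346),g2b=(710,376)),
'scene':dict(TR=(748,322),BR=(425,457),g1a=(418,272),g1b=(588,366),g2a=(365,298),g2b=(520,390))}
W={}
for c in P:
    for k,p in P[c].items(): W[c,k]=atz(c,U(c,p),z)[:2]; print(c,k,W[c,k])
    for a,b in(('g1b','g1a'),('g2b','g2a'),('TR','TL'),('BR','TR')):
        if (c,a) in W and (c,b) in W: d=W[c,b]-W[c,a]; print(c,a,b,'yaw',np.degrees(np.arctan2(d[1],d[0])),np.hypot(*d))
p=[atz('top',q,.059)[:2] for q in((317.39,267.84),(326.34,268.8),(335.43,269.95),(344.87,271.05))]
d=p[0]-p[3]; print('tray yaw',np.degrees(np.arctan2(d[1],d[0])),np.mean(p,0))
for k in('g1a','g1b','g2a','g2b','TR','BR'): print(k,tri(U('scene',P['scene'][k]),U('top',P['top'][k])))
for c in('scene','top'):
  for n,z in dict(tray_center=.024,tray_handle=.028,tray_ear=.023,bay_home=.084,load_spot=.084,latch_tooth=.083,lock_grip=.1).items():
    for l in landmark_of(n,c)[:2]: print(n,c,l['xy'],l['score'],atz(c,l['xy'],z))
E
```

```text
top TL [0.5634 0.3864]
top TR [0.5338 0.1431]
top BR [0.4055 0.1597]
top g1a [0.4878 0.2514]
top g1b [0.4758 0.1589]
top g2a [0.4631 0.2544]
top g2b [0.4512 0.1622]
top g1b g1a yaw 82.60357671805508 0.09327732832647462
top g2b g2a yaw 82.61806382482125 0.09296975097914721
top TR TL yaw 83.04588615297615 0.24512444534972788
top BR TR yaw -7.37357934091848 0.1293420163519044
scene TR [0.5274 0.1385]
scene BR [0.3991 0.1516]
scene g1a [0.4835 0.2489]
scene g1b [0.4728 0.1564]
scene g2a [0.4594 0.248 ]
scene g2b [0.4477 0.1612]
scene g1b g1a yaw 83.4003396292758 0.09313162864430877
scene g2b g2a yaw 82.33309559350182 0.08756577240002025
scene BR TR yaw -5.858954309207211 0.1290419293097846
tray yaw 81.94378827038467 [ 0.4596 -0.0384]
g1a (array([0.4875, 0.2525, 0.0614]), np.float64(0.0016122172047965048))
g1b (array([0.4758, 0.1594, 0.0618]), np.float64(0.0005275746377389366))
g2a (array([0.464 , 0.2548, 0.06  ]), np.float64(0.0013262787536318203))
g2b (array([0.4506, 0.1631, 0.0622]), np.float64(0.0019351678164604646))
TR (array([0.5339, 0.1441, 0.0596]), np.float64(0.001370312315491826
[... 456 characters left out ...]
me scene [227.3, 217.0] 0.58 [0.4789 0.3097 0.084 ]
load_spot scene [245.0, 225.2] 0.96 [0.4749 0.2266 0.084 ]
latch_tooth scene [231.0, 228.2] 0.69 [0.4374 0.2447 0.083 ]
lock_grip scene [251.9, 214.6] 0.62 [0.5149 0.2388 0.1   ]
tray_center top [328.6, 265.6] 0.95 [ 0.4742 -0.0326  0.024 ]
tray_center top [228.7, 242.0] 0.35 [0.5524 0.2653 0.024 ]
tray_handle top [363.3, 273.8] 0.59 [ 0.447  -0.1345  0.028 ]
tray_ear top [347.6, 280.4] 0.87 [ 0.429  -0.0877  0.023 ]
bay_home top [206.9, 262.8] 0.9 [0.4847 0.3144 0.084 ]
load_spot top [240.9, 267.1] 0.89 [0.4701 0.2178 0.084 ]
latch_tooth top [227.9, 274.0] 0.44 [0.4515 0.2546 0.083 ]
lock_grip top [229.5, 244.8] 0.64 [0.5324 0.2476 0.1   ]
```

```bash
cat > plan.py <<'E'
import sys,numpy as np
from workcell import telemetry
def plan(x,y,z,yawdeg,step=.048,n=None,start=None):
    if start is None:
        s=telemetry.observe(); p=np.array(s['position']);a=s['tool_rot'][2]
    else: p,a=np.array(start[:3]),np.radians(start[3])
    d=np.array([x,y,z])-p; t=(np.radians(yawdeg)-a+np.pi)%(2*np.pi)-np.pi
    n=n or int(max(1,np.ceil(np.linalg.norm(d)/step),np.ceil(abs(t)/.14)))
    w=d/n
    for i in range(n):
        b=a+t*i/n; print([round(float(v),4) for v in(w[0]*np.cos(b)+w[1]*np.sin(b),w[0]*np.sin(b)-w[1]*np.cos(b),-w[2],0,0,-t/n)])
if __name__=='__main__':
    v=list(map(float,sys.argv[1:])); plan(*v[:4],**({'step':v[4]} if len(v)>4 else {}))
E
python3 plan.py .46 -.04 .15 82
```

```text
[-0.0311, -0.0337, 0.0035, 0.0, 0.0, 0.0918]
[-0.0341, -0.0307, 0.0035, 0.0, 0.0, 0.0918]
[-0.0367, -0.0275, 0.0035, 0.0, 0.0, 0.0918]
[-0.0391, -0.024, 0.0035, 0.0, 0.0, 0.0918]
[-0.0411, -0.0203, 0.0035, 0.0, 0.0, 0.0918]
[-0.0428, -0.0164, 0.0035, 0.0, 0.0, 0.0918]
[-0.0442, -0.0124, 0.0035, 0.0, 0.0, 0.0918]
[-0.0451, -0.0083, 0.0035, 0.0, 0.0, 0.0918]
[-0.0457, -0.0042, 0.0035, 0.0, 0.0, 0.0918]
[-0.0459, 0.0001, 0.0035, 0.0, 0.0, 0.0918]
[-0.0457, 0.0043, 0.0035, 0.0, 0.0, 0.0918]
[-0.0451, 0.0084, 0.0035, 0.0, 0.0, 0.0918]
[-0.0441, 0.0125, 0.0035, 0.0, 0.0, 0.0918]
[-0.0428, 0.0165, 0.0035, 0.0, 0.0, 0.0918]
```

```bash
python3 -m inch '[[-0.031,-0.034,0.0,0,0,0.092,0],[-0.034,-0.031,0.0,0,0,0.092,0],[-0.037,-0.0275,0.0,0,0,0.092,0],[-0.039,-0.024,0.0,0,0,0.092,0],[-0.041,-0.020,0.0035,0,0,0.092,0]]'
python3 -m inch '[[-0.043,-0.0165,0.0035,0,0,0.092,0],[-0.044,-0.0125,0.0035,0,0,0.092,0],[-0.045,-0.008,0.0035,0,0,0.092,0],[-0.046,-0.004,0.0035,0,0,0.092,0],[-0.046,0,0.0035,0,0,0.092,0]]'
python3 -m inch '[[-0.046,0.004,0.01,0,0,0.092,0],[-0.045,0.008,0.01,0,0,0.092,0],[-0.044,0.0125,0.01,0,0,0.092,0],[-0.043,0.0165,0.01,0,0,0.092,0],[0,0,0,0,0,0,0]]'
python3 plan.py .46 -.04 .05 82
```

```text
clock: 3.0
position: [0.33, 0.3499, 0.1957]
tool_rot: [3.141, -0.0, 2.253]
force: [1.2, -0.2, 0.4]
grip_width: 0.0851
finger_force: 0.0
clock: 3.5
position: [0.4024, 0.1319, 0.178]
tool_rot: [3.141, -0.0, 1.793]
force: [0.9, -0.3, 0.8]
grip_width: 0.0856
finger_force: 0.0
clock: 4.0
position: [0.4594, -0.0467, 0.1372]
tool_rot: [3.141, 0.002, 1.419]
force: [0.3, 1.5, 0.9]
grip_width: 0.0852
finger_force: 0.0
[0.0033, -0.0002, 0.0436, 0.0, 0.0, -0.0063]
[0.0033, -0.0002, 0.0436, 0.0, 0.0, -0.0063]
```

```bash
python3 -m inch '[[0.006,0,0.04,0,0,-0.012,0],[0,0,0.04,0,0,0,0],[0,0,0.03,0,0,0,0],[0,0,0.02,0,0,0,0],[0,0,0,0,0,0,0]]'; python3 - <<'E'
from h import *
a=snap('top')[225:305,290:390]; b=snap('scene')[215:315,265:365]
cv2.imwrite('pics/g.png',np.hstack([cv2.resize(x[:,:,::-1],(400,h)) for x,h in((a,400),(b,400))]))
E
```

```text
clock: 4.5
position: [0.4583, -0.0351, 0.006]
tool_rot: [-3.138, 0.0, 1.441]
force: [0.0, 0.9, -0.1]
grip_width: 0.0852
finger_force: 0.0
```

View pics/g.png

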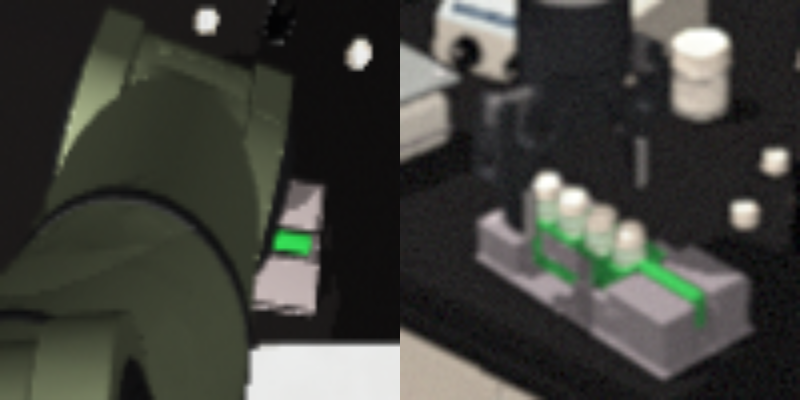

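```bash
python3 - <<'E'
from h import *
s=telemetry.observe(); p=s['position'];a=s['tool_rot'][2]; print(p,s['tool_rot'],s['force'])
y=np.array([np.sin(a),-np.cos(a),0]); x=np.array([np.cos(a),np.sin(a),0])
def q(P): u=np.array(proj('scene',P)); return ((u-[265,215])*4+[400,0]).round()
for k in(-.0425,.0425):
  for z in(.02,.06): print(k,z,q(p+y*k+[0,0,z-p[2]]))
for d in(-.0513,.047): print('caps pos guess',q([.46+d*.13,-.04+d*.99,.059]))
for i in(-.045,-.015,.015,.045): print('cap if tray at tcp',q(p+x*i+[0,0,.059-p[2]]))
E
```

```text
[ 0.45975379 -0.03527094  0.00828335] [-3.14145587e+00  5.77249604e-05  1.44069397e+00] [ 0.63979398 -0.09872522  0.09152825]
-0.0425 0.02 [530. 271.]
-0.0425 0.06 [528. 219.]
0.0425 0.02 [626. 224.]
0.0425 0.06 [626. 173.]
caps pos guess [638. 229.]
caps pos guess [537. 172.]
cap if tray at tcp [625. 223.]
cap if tray at tcp [594. 205.]
cap if tray at tcp [563. 188.]
cap if tray at tcp [533. 171.]
```

```bash
python3 -m inch '[[-0.005,0,0,0,0,0,0],[0,0,0,0,0,0,1],[0,0,0,0,0,0,1],[0,0,0,0,0,0,1],[0,0,0,0,0,0,1]]' 50; python3 -m inch '[[0,0,0,0,0,0,1],[0,0,0,0,0,0,1]]'; python3 - <<'E'
from workcell import telemetry
s=telemetry.observe();print(s['position'],s['force'],s['grip_width'],s['moment'])
E
```

```text
clock: 5.1
position: [0.4591, -0.0401, 0.008]
tool_rot: [3.141, -0.0, 1.441]
force: [-0.7, 0.6, 0.1]
grip_width: 0.0281
finger_force: 0.0
clock: 5.3
position: [0.4593, -0.04, 0.008]
tool_rot: [3.141, -0.0, 1.441]
force: [-0.2, 0.7, 7.2]
grip_width: 0.0152
finger_force: 45.8
[ 0.45926331 -0.04004597  0.00804418] [-0.23438871  0.69830451  7.20615905] 0.01516538288316953 [ 0.21189683  0.0538555  -0.06715351]
```

```bash
python3 - <<'E'
from h import *
b=snap('scene')[215:315,255:388]
cv2.imwrite('pics/g2.png',cv2.resize(b[:,:,::-1],(798,600),interpolation=cv2.INTER_CUBIC))
s=telemetry.observe(); p=s['position'];a=s['tool_rot'][2]
y=np.array([np.sin(a),-np.cos(a),0])
for k in(-.0075,.0075):
  for z in(.01,.04,.06): print(k,z,((np.array(proj('scene',p+y*k+[0,0,z-p[2]]))-[255,215])*6).round())
E
```

```text
-0.0075 0.01 [324. 401.]
-0.0075 0.04 [323. 343.]
-0.0075 0.06 [322. 303.]
0.0075 0.01 [349. 388.]
0.0075 0.04 [348. 330.]
0.0075 0.06 [348. 291.]
```

View pics/g2.png

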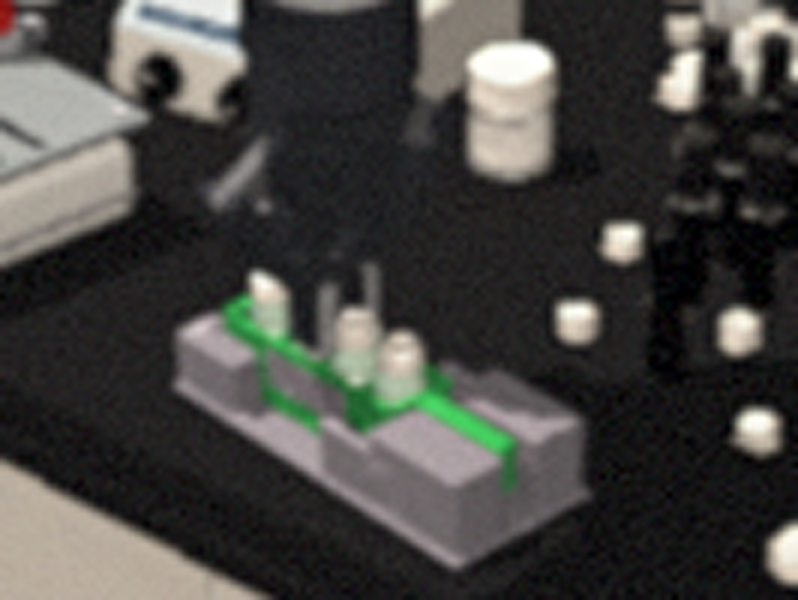

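```bash
python3 -m inch '[[0,0,0,0,0,0,0],[0,0,0,0,0,0,0],[0,0,0,0,0,0,0],[0,0,0,0,0,0,0],[0,0,0,0,0,0,0]]'; python3 - <<'E'
from h import *
b=np.load('scene_avg.npy'); a=avg('scene',4)
d=np.abs(a-b).max(2)
print('cols 290-335, rows 245-300')
for r in range(245,300): print(r,''.join('#' if v>45 else ('+' if v>25 else '.') for v in d[r,285:340]))
s=telemetry.observe(); p=s['position'];t=s['tool_rot'][2];y=np.array([np.sin(t),-np.cos(t),0]); print(p,s['grip_width'])
for k in(-.0425,-.05,.0425,.05):
  for z in(.01,.02,.04,.06): print(k,z,np.round(proj('scene',p+y*k+[0,0,z-p[2]]),1))
E
```

```text
clock: 5.85
position: [0.4589, -0.0402, 0.0078]
tool_rot: [-3.142, 0.0, 1.441]
force: [0.6, 0.7, 0.3]
grip_width: 0.0849
finger_force: 0.0
cols 290-335, rows 245-300
245 ..+##+.................................................
246 ...+#+.................................................
247 ...................................+...................
248 ...................................#+..................
249 ...........++..........................................
250 ...........+++..........................+#+............
251 ............++..........................+##............
252 ........................................+##............
253 .+......................................+##............
254 ........................................+##............
255 ........................................+##............
256 ........................................+##............
257 ...............++++.....................+##............
258 ..+++........#######....................+##............
259 ...++.......+########...................+##............
260 ............####..###.........
[... 2131 characters left out ...]
.......................++##+..........................
297 ..........................+##+.........................
298 ...........................++..........................
299 .......................................................
[ 0.45897381 -0.04017025  0.00778977] 0.08521268520647274
-0.0425 0.01 [298.8 286.9]
-0.0425 0.02 [298.7 283.7]
-0.0425 0.04 [298.5 277.1]
-0.0425 0.06 [298.3 270.4]
-0.05 0.01 [296.5 288. ]
-0.05 0.02 [296.4 284.7]
-0.05 0.04 [296.2 278.2]
-0.05 0.06 [296.  271.5]
0.0425 0.01 [322.8 275. ]
0.0425 0.02 [322.8 271.8]
0.0425 0.04 [322.8 265.4]
0.0425 0.06 [322.8 258.9]
0.05 0.01 [324.9 274. ]
0.05 0.02 [324.9 270.8]
0.05 0.04 [324.9 264.4]
0.05 0.06 [324.9 258. ]
```

```bash
python3 -m inch '[[0,0,0.005,0,0,0,0],[0,0,0.005,0,0,0,0],[0,0,0,0,0,0,0]]'; python3 -m inch '[[0,0,0.004,0,0,0,0],[0,0,0,0,0,0,0]]'; python3 - <<'E'
from h import *
b=np.load('scene_avg.npy'); a=avg('scene',4)
d=np.abs(a-b).max(2)
for r in range(255,290): print(r,''.join('#' if v>45 else ('+' if v>25 else '.') for v in d[r,285:340]))
print(telemetry.observe()['position'])
E
```

```text
clock: 6.35
position: [0.4585, -0.0402, -0.0029]
tool_rot: [-3.141, 0.0, 1.441]
force: [-0.5, 0.1, -0.2]
grip_width: 0.0851
finger_force: 0.0
clock: 6.55
position: [0.4588, -0.0402, -0.0066]
tool_rot: [-3.141, 0.0, 1.441]
force: [0.4, 1.2, -0.3]
grip_width: 0.0852
finger_force: 0.0
255 ............++..........................+##............
256 ............+++.........................+##............
257 ...............++#+.....................+##............
258 .............+######....................+##............
259 ...........++########...................+##............
260 ...........#+########...................+##............
261 ...........+.#######...+++..............+##............
262 ............+#####+....####.............+##............
263 ..+++......+######......+##+............+##............
264 ...++....+#######+.+.....+#.............+##............
265 ....+...########+..#..........+++.......+##............
266 ......+#########...+++.......#####.......++............
267 ......##########...+......+++#####+....................
268 ......+#########...++....+#######
[... 620 characters left out ...]
##
279 .............+##........+++..+##........++...+#########
280 ................+++......+++.++#+.......++..+##########
281 ..................++........+++..++.........++#########
282 ................++..++......+##+.++..........+++#######
283 ................+##+..+.....+###+.................+++##
284 .................+##+..++++++####+.....................
285 ...................++++#####++###+.....................
286 .....................+#######++##......................
287 ......................++++####+........................
288 .......................+.++###+........................
289 .................+######+.+++..........................
[ 0.4590182  -0.04017603 -0.00612838]
```

```bash
python3 -m inch '[[0,0,0.005,0,0,0,0],[0,0,0.005,0,0,0,0],[0,0,0,0,0,0,0]]';  python3 -m inch '[[0,0,0.004,0,0,0,0],[0,0,0.003,0,0,0,0],[0,0,0,0,0,0,0]]'
```

```text
clock: 7.05
position: [0.4586, -0.0402, -0.0169]
tool_rot: [-3.141, 0.0, 1.441]
force: [0.6, 0.2, 0.4]
grip_width: 0.085
finger_force: 0.0
clock: 7.35
position: [0.4587, -0.0402, -0.0236]
tool_rot: [-3.141, 0.0, 1.441]
force: [0.8, 1.0, 1.0]
grip_width: 0.085
finger_force: 0.0
```

```bash
python3 -m inch '[[0,0,0,0,0,0,1],[0,0,0,0,0,0,1],[0,0,0,0,0,0,1],[0,0,0,0,0,0,1],[0,0,0,0,0,0,1]]' 50; python3 -m inch '[[0,0,0,0,0,0,1]]'; python3 - <<'E'
from h import *
b=np.load('scene_avg.npy'); a=avg('scene',2)
d=np.abs(a-b).max(2)
for r in range(260,290): print(r,''.join('#' if v>45 else ('+' if v>25 else '.') for v in d[r,285:340]))
E
```

```text
clock: 7.85
position: [0.4591, -0.0402, -0.0229]
tool_rot: [3.141, -0.0, 1.441]
force: [-1.8, -0.4, 7.3]
grip_width: 0.0356
finger_force: 50.2
clock: 7.95
position: [0.4591, -0.0402, -0.0229]
tool_rot: [3.141, -0.0, 1.441]
force: [-1.2, 0.3, 5.2]
grip_width: 0.035
finger_force: 50.2
260 ............#########+.................................
261 ............#############+.............................
262 ............###############............................
263 ...........+###############+...........................
264 .........+#################............................
265 .......+##################+..+##+......................
266 ......+###################..+#####.....................
267 ......+##################+.++#####.+...................
268 ......+#################+.+#######.#...................
269 .......+################..+#######.+.++................
270 ........+##############+..##++++++..#####..............
271 .........+#############+..++....+########+.............
272 ...........############+.........#########.............
273 ............+###########........
[... 283 characters left out ...]
+####...+#+++##.#........+#..###########
279 ...............+####....+++.+++#........#+...+#########
280 ...............+####+....+++...++++.....#+..+##########
281 ...............+####+.....++++...++.........++#########
282 ...............+######...++++#+..++....++....++########
283 ................+######.+.++.++................++######
284 .................+##+##+#+++.....+...............++....
285 ..................+#+..#####+++..+.....................
286 ...................#########..#+.......................
287 ...................+####+##+...........................
288 ....................####+++............................
289 ....................####++.............................
```

```bash
python3 -m inch '[[0,0,-0.01,0,0,0,1],[0,0,-0.03,0,0,0,1],[0,0,-0.04,0,0,0,1],[0,0,-0.04,0,0,0,1],[0,0,-0.01,0,0,0,1]]'
python3 -m inch '[[0.03,-0.0025,0,0,0,0,1],[0.045,-0.004,0,0,0,0,1],[0.045,-0.004,0,0,0,0,1],[0.045,-0.004,0,0,0,0,1],[0.04,-0.003,0,0,0,0,1]]'
python3 -m inch '[[0.03,-0.0025,0,0,0,0,1],[0.017,-0.0014,0,0,0,0,1],[0,0,0.03,0,0,0,1],[0,0,0,0,0,0,1],[0,0,0,0,0,0,1]]'
python3 - <<'E'
from h import *
np.set_printoptions(precision=4,suppress=True)
s=telemetry.observe(); print(s['position'],s['tool_rot'],s['grip_width'],s['force'])
a=avg('top',3);b=avg('scene',3); np.save('t2.npy',a);np.save('s2.npy',b)
A=cv2.resize(a[225:305,180:280,::-1],(400,320),interpolation=cv2.INTER_CUBIC);B=cv2.resize(b[180:260,190:290,::-1],(400,320),interpolation=cv2.INTER_CUBIC)
cv2.imwrite('pics/h.png',np.hstack([A,B]))
for c in('top','scene'):
  for n in('tray_center','tray_handle','tray_ear'):
    for l in landmark_of(n,c)[:1]: print(c,n,l['xy'],l['score'],atz(c,l['xy'],.12))
E
```

```text
clock: 8.55
position: [0.4602, -0.0402, 0.1105]
tool_rot: [3.137, -0.001, 1.44]
force: [-0.1, -0.3, -3.3]
grip_width: 0.0353
finger_force: 53.1
clock: 9.05
position: [0.4675, 0.1676, 0.1068]
tool_rot: [-3.141, -0.0, 1.442]
force: [1.0, -1.0, -2.3]
grip_width: 0.0353
finger_force: 53.0
clock: 9.55
position: [0.4702, 0.2112, 0.077]
tool_rot: [-3.141, 0.001, 1.439]
force: [0.5, -0.2, -1.5]
grip_width: 0.0353
finger_force: 52.8
[0.4702 0.2112 0.077 ] [-3.1405  0.0014  1.4394] 0.03525646699734638 [ 0.519  -0.2309 -1.5177]
top tray_center [238.5, 262.8] 0.87 [0.4786 0.2182 0.12  ]
top tray_handle [275.3, 272.9] 0.62 [0.4483 0.1169 0.12  ]
top tray_ear [256.7, 277.7] 0.72 [0.4363 0.168  0.12  ]
scene tray_center [245.1, 216.9] 0.7 [0.4635 0.2094 0.12  ]
scene tray_handle [262.4, 219.1] 0.86 [0.4846 0.161  0.12  ]
scene tray_ear [250.5, 224.6] 0.91 [0.4393 0.1609 0.12  ][ WARN:0@7.111] global loadsave.cpp:1063 imwrite_ Unsupported depth image for selected encoder is fallbacked to CV_8U.
```

View pics/h.png

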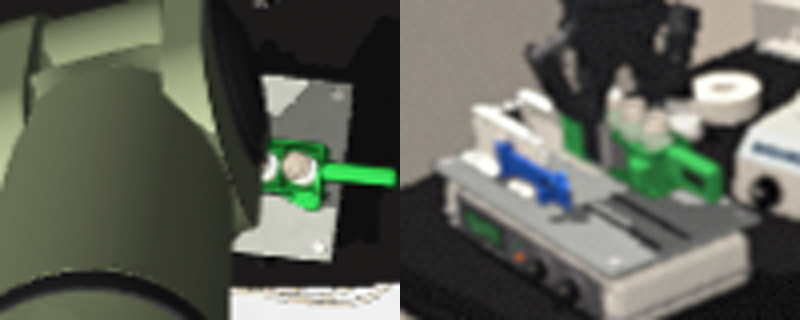

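```bash
python3 -m inch '[[0,0,0.02,0,0,0,1],[0,0,0.012,0,0,0,1],[0,0,0.004,0,0,0,1],[0,0,0,0,0,0,1]]'; python3 -m inch '[[0,0,0.002,0,0,0,1],[0,0,0,0,0,0,1]]'; python3 -m inch '[[0,0,0.002,0,0,0,1],[0,0,0,0,0,0,1]]'
```

```text
clock: 10.55
position: [0.4702, 0.2122, 0.0404]
tool_rot: [-3.141, 0.001, 1.441]
force: [-0.3, 0.1, -1.5]
grip_width: 0.0353
finger_force: 53.0
clock: 10.75
position: [0.4706, 0.2126, 0.0391]
tool_rot: [3.141, -0.0, 1.441]
force: [0.2, -0.4, -2.8]
grip_width: 0.0355
finger_force: 53.0
clock: 10.95
position: [0.4707, 0.2126, 0.0371]
tool_rot: [3.141, -0.001, 1.441]
force: [0.3, -0.1, 0.4]
grip_width: 0.0351
finger_force: 53.2
```

```bash
cat >> h.py <<'E'
def green(im): return (im[:,:,1]>im[:,:,0]*1.5)&(im[:,:,1]>60)&(im[:,:,1]>im[:,:,2]*1.3)
def lat(p): # bay axes, top-camera based: s along, t across
    return np.dot(p,[.129,.9917]),np.dot(p,[-.9917,.129])
E
python3 - <<'E'
from h import *
np.set_printoptions(precision=4,suppress=True)
a=avg('top',4); g=green(a)
for u in range(244,290):
    r=np.nonzero(g[240:300,u])[0]+240
    if len(r):
        # subpixel fin centre by greenness weights
        w=np.clip(a[240:300,u,1]-a[240:300,u,0],0,None); w[w<15]=0; c=(w*np.arange(240,300)).sum()/w.sum()
        p=atz('top',(u,c),.100)[:2]; print(u,r.min(),r.max(),round(c,2),p,np.round(lat(p),4))
for q in((.4755,.2529),(.4635,.1606)): print('groove',np.round(lat(q),4))
print('tcp',lat(telemetry.observe()['position'][:2]))
E
```

```text
247 272 273 272.34 [0.4534 0.1979] [ 0.2547 -0.4241]
248 272 273 272.34 [0.4533 0.1951] [ 0.252  -0.4244]
249 261 273 269.29 [0.4618 0.1923] [ 0.2503 -0.4332]
250 261 273 267.52 [0.4667 0.1895] [ 0.2482 -0.4384]
251 261 274 267.68 [0.4662 0.1867] [ 0.2453 -0.4382]
252 261 274 267.48 [0.4667 0.1839] [ 0.2426 -0.4391]
253 261 275 269.59 [0.4607 0.1811] [ 0.2391 -0.4335]
254 262 276 270.56 [0.4579 0.1783] [ 0.2359 -0.4311]
255 262 276 271.41 [0.4555 0.1755] [ 0.2328 -0.429 ]
256 262 277 272.01 [0.4537 0.1727] [ 0.2298 -0.4277]
257 262 277 272.33 [0.4528 0.17  ] [ 0.227  -0.4271]
258 262 278 272.38 [0.4526 0.1672] [ 0.2242 -0.4272]
259 262 278 272.08 [0.4533 0.1644] [ 0.2215 -0.4284]
260 262 278 271.48 [0.4549 0.1616] [ 0.2189 -0.4303]
261 262 276 268.74 [0.4625 0.1588] [ 0.2171 -0.4382]
262 263 273 268.13 [0.4642 0.156 ] [ 0.2146 -0.4402]
263 264 271 268.17 [0.464  0.1532] [ 0.2118 -0.4404]
264 267 271 268.84 [0.4621 0.1504] [ 0.2087 -0.4388]
265 267 271 268.9 [0.4618 0.1476] [ 0.2059 -0.439 ]
266 267 271 269.03 [0.4614 0.1448] [ 0.2031 -0.4389]
267 267 271 269.11 [0.4611 0.142 ] [ 0.2003 -0.439 ]
268 267 271 269.16 [0.4609 0.1392] [ 0.1975 -0.4391]
269 267 271 269.21 [0.4607 0.1364] [ 0.1947 -0.4393]
270 267 271 269.33 [0.4603 0.1336] [ 0.1919 -0.4392]
271 268 271 269.46 [0.4599 0.1308] [ 0.189  -0.4392]
272 268 271 269.5 [0.4597 0.128 ] [ 0.1862 -0.4394]
273 268 271 269.41 [0.4599 0.1252] [ 0.1835 -0.4399]
274 268 271 269.54 [0.4594 0.1224] [ 0.1807 -0.4398]
275 268 272 269.72 [0.4589 0.1196] [ 0.1778 -0.4396]
276 268 272 269.95 [0.4581 0.1168] [ 0.1749 -0.4393]
277 268 272 270.06 [0.4578 0.114 ] [ 0.1721 -0.4393]
278 268 272 270.19 [0.4573 0.1112] [ 0.1693 -0.4392]
279 269 272 270.07 [0.4576 0.1084] [ 0.1666 -0.4398]
groove [ 0.3121 -0.4389]
groove [ 0.2191 -0.4389]
tcp (np.float64(0.271600225440225), np.float64(-0.4394211500925125))
```

```bash
python3 -m inch '[[0,0,0.0005,0,0,0,1],[0,0,0,0,0,0,0],[0,0,0,0,0,0,0],[0,0,0,0,0,0,0],[0,0,0,0,0,0,0]]'; python3 -m inch '[[0,0,-0.006,0,0,0,0],[0,0,0,0,0,0,0]]'; python3 - <<'E'
from h import *
np.set_printoptions(precision=4,suppress=True)
a=avg('top',3)
for u in(265,268,271,274,277):
    w=np.clip(a[240:300,u,1]-a[240:300,u,0],0,None); w[w<15]=0; c=(w*np.arange(240,300)).sum()/w.sum()
    print(u,np.round(lat(atz('top',(u,c),.100)[:2]),4))
E
```

```text
clock: 11.65
position: [0.4704, 0.2125, 0.0362]
tool_rot: [-3.141, 0.0, 1.441]
force: [0.2, 0.1, 0.2]
grip_width: 0.0854
finger_force: 0.0
clock: 11.85
position: [0.4708, 0.2126, 0.043]
tool_rot: [3.141, -0.0, 1.441]
force: [0.1, -0.1, 0.6]
grip_width: 0.0855
finger_force: 0.0
265 [ 0.206  -0.4393]
268 [ 0.1975 -0.4392]
271 [ 0.189  -0.4392]
274 [ 0.1807 -0.4399]
277 [ 0.1721 -0.4393]
```

```bash
python3 -m inch '[[-0.03,0,0,0,0,0,0],[-0.035,0,0,0,0,0,0],[-0.025,0,0,0,0,0,0],[0,0,0,0,0,0,0],[0,0,0,0,0,0,0]]'; python3 - <<'E'
from h import *
b=avg('scene',2); a=avg('top',2)
cv2.imwrite('pics/k.png',np.hstack([cv2.resize(x[:,:,::-1].clip(0,255).astype(np.uint8),(400,320),interpolation=cv2.INTER_CUBIC) for x in(a[225:305,190:290],b[180:260,200:300])]))
p=telemetry.observe()['position'];print(p,lat(p[:2]))
E
```

```text
clock: 12.5
position: [0.459, 0.1232, 0.0424]
tool_rot: [3.141, -0.0, 1.44]
force: [-0.6, 0.5, -0.9]
grip_width: 0.0855
finger_force: 0.0
[0.4588257  0.12419819 0.04221741] (np.float64(0.182355861525537), np.float64(-0.43899588501040465))
```

View pics/k.png

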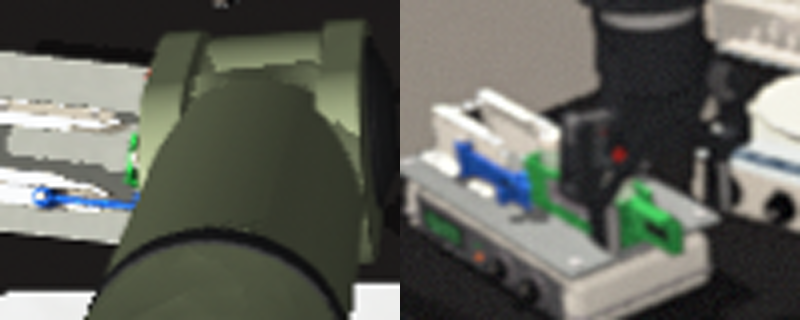

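```bash
python3 - <<'E'
from h import *
p=telemetry.observe()['position'].copy();t=1.44;y=np.array([np.sin(t),-np.cos(t),0]);x=np.array([np.cos(t),np.sin(t),0])
for dx in (-.011,.011):
  for z in(.064,.075,.085,.095): p[2]=z; print(dx,z,((np.array(proj('scene',p+x*dx-y*.05))-[200,180])*4+[400,0]).round())
E
```

```text
-0.011 0.064 [615. 286.]
-0.011 0.075 [614. 271.]
-0.011 0.085 [613. 258.]
-0.011 0.095 [612. 245.]
0.011 0.064 [596. 274.]
0.011 0.075 [595. 260.]
0.011 0.085 [594. 247.]
0.011 0.095 [593. 234.]
```

```bash
python3 -m inch '[[0,0,0.004,0,0,0,0],[0,0,0,0,0,0,1],[0,0,0,0,0,0,1],[0,0,0,0,0,0,1],[0,0,0,0,0,0,1]]' 60; python3 -m inch '[[0,0,0,0,0,0,1],[0,0,0,0,0,0,1],[0,0,0,0,0,0,1]]'
```

```text
clock: 13.2
position: [0.4588, 0.1232, 0.0383]
tool_rot: [3.142, 0.0, 1.441]
force: [0.1, -0.4, 1.2]
grip_width: 0.0282
finger_force: 0.0
clock: 13.5
position: [0.4589, 0.1232, 0.0384]
tool_rot: [3.141, -0.0, 1.441]
force: [-0.9, -0.5, 4.6]
grip_width: 0.0115
finger_force: 60.7
```

```bash
python3 -m inch '[[0.015,0,0,0,0,0,1],[0.015,0,0,0,0,0,1],[0.015,0,0,0,0,0,1],[0,0,0,0,0,0,1]]'; python3 -m inch '[[0.01,0,0,0,0,0,1],[0.01,0,0,0,0,0,1],[0,0,0,0,0,0,1]]'
```

```text
clock: 13.9
position: [0.4649, 0.1701, 0.0384]
tool_rot: [3.141, -0.001, 1.443]
force: [0.2, 3.3, 4.1]
grip_width: 0.0111
finger_force: 60.5
clock: 14.2
position: [0.4674, 0.1892, 0.0384]
tool_rot: [3.141, -0.001, 1.442]
force: [-0.5, 4.0, 3.5]
grip_width: 0.0112
finger_force: 60.5
```

```bash
python3 -m inch '[[0.008,0,0,0,0,0,1],[0.008,0,0,0,0,0,1],[0,0,0,0,0,0,1]]';python3 -m inch '[[0.006,0,0,0,0,0,1],[0.006,0,0,0,0,0,1],[0,0,0,0,0,0,1]]'
```

```text
clock: 14.5
position: [0.4694, 0.2047, 0.0384]
tool_rot: [3.141, -0.0, 1.442]
force: [-1.1, 3.1, 4.6]
grip_width: 0.0114
finger_force: 60.6
clock: 14.8
position: [0.4709, 0.2153, 0.0384]
tool_rot: [-3.142, 0.001, 1.441]
force: [-1.4, -4.8, 8.9]
grip_width: 0.0114
finger_force: 61.3
```

```bash
python3 -m inch '[[0.004,0,0,0,0,0,1],[0.004,0,0,0,0,0,1],[0,0,0,0,0,0,1]]';python3 -m inch '[[0.003,0,0,0,0,0,1],[0,0,0,0,0,0,1]]'; python3 -m inch '[[0.002,0,0,0,0,0,1],[0,0,0,0,0,0,1]]'
```

```text
clock: 15.1
position: [0.4719, 0.2231, 0.0385]
tool_rot: [-3.142, 0.001, 1.441]
force: [-2.4, -5.3, 8.5]
grip_width: 0.011
finger_force: 61.4
clock: 15.3
position: [0.4722, 0.226, 0.0384]
tool_rot: [-3.141, 0.001, 1.44]
force: [-2.3, -4.0, 8.7]
grip_width: 0.011
finger_force: 61.5
clock: 15.5
position: [0.4724, 0.2282, 0.0384]
tool_rot: [-3.141, 0.001, 1.441]
force: [-3.1, -5.4, 8.6]
grip_width: 0.011
finger_force: 61.3
```

```bash
for i in 1 ; do python3 -m inch '[[0.0015,0,0,0,0,0,1],[0,0,0,0,0,0,1]]'; python3 -m inch '[[0.0015,0,0,0,0,0,1],[0,0,0,0,0,0,1]]'; python3 -m inch '[[0.0015,0,0,0,0,0,1],[0,0,0,0,0,0,1]]'; done
```

```text
clock: 15.7
position: [0.4726, 0.2294, 0.0384]
tool_rot: [-3.141, 0.001, 1.44]
force: [-2.1, -6.3, 9.4]
grip_width: 0.0113
finger_force: 61.4
clock: 15.9
position: [0.4726, 0.2297, 0.0384]
tool_rot: [-3.141, 0.002, 1.44]
force: [-4.0, -13.4, 14.3]
grip_width: 0.0104
finger_force: 62.2
clock: 16.1
position: [0.4725, 0.2297, 0.0384]
tool_rot: [-3.14, 0.004, 1.439]
force: [-5.2, -21.6, 19.2]
grip_width: 0.0113
finger_force: 63.0
```

```bash
python3 -m inch '[[0.001,0,0,0,0,0,1],[-0.003,0,0,0,0,0,1],[0,0,0,0,0,0,1]]'; python3 - <<'E'
from h import *
b=avg('scene',4); b0=np.load('scene_avg.npy')
def bl(im): 
    m=(im[:,:,2]>im[:,:,0]*1.8)&(im[:,:,2]>80); m[:, :190]=0;m[:,260:]=0;m[:190]=0;m[250:]=0; return m
A,B=bl(b0),bl(b)
for r in range(212,236): print(r,''.join('.abX'[int(A[r,c])+2*int(B[r,c])] for c in range(208,242)))
x=b[180:260,196:303]
cv2.imwrite('pics/m.png',cv2.resize(x[:,:,::-1].clip(0,255).astype(np.uint8),(800,598),interpolation=cv2.INTER_CUBIC))
E
```

```text
clock: 16.4
position: [0.4726, 0.2298, 0.0384]
tool_rot: [-3.141, 0.001, 1.44]
force: [-2.7, -9.6, 12.4]
grip_width: 0.0112
finger_force: 61.6
212 ..................................
213 ..................................
214 ..................................
215 ..................................
216 ......bXXX........................
217 ......bXXX........................
218 .......XXXX.......................
219 .......XXXXXX.....................
220 .......XXXXXXX....................
221 .......aXXXXXXXX..................
222 .......aXXXXXXXXXXbbbbbb..........
223 .......XXXXXXXXXXXXXXXXbb.........
224 ........a....XXXXXXXXXXbb.........
225 ...............XXXXXXXXXb.........
226 ................XXXXXXXXbb........
227 ................bXXXXXXXb.........
228 .................XXXXXXXb.........
229 ................aXXXXXXXb.........
230 .................XXaaXXXb.........
231 ......................aXX.........
232 ..................................
233 ..................................
234 ..................................
235 ..................................
```

View pics/m.png

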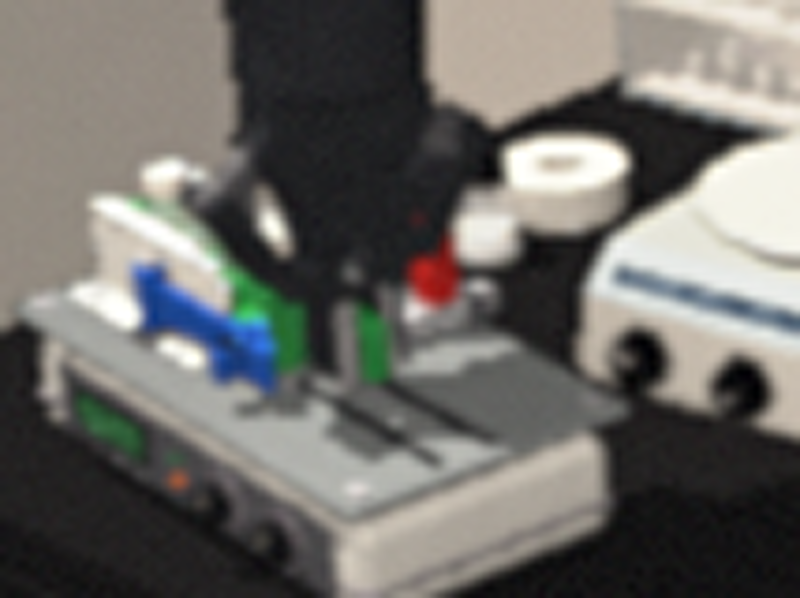

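```bash
python3 -m inch '[[-0.003,0,0,0,0,0,1],[0,0,0,0,0,0,1]]'; python3 -m inch '[[-0.002,0,0,0,0,0,1],[0,0,0,0,0,0,1]]'; python3 -m inch '[[-0.002,0,0,0,0,0,1],[0,0,0,0,0,0,1]]'
```

```text
clock: 16.8
position: [0.4725, 0.2283, 0.0384]
tool_rot: [3.141, -0.0, 1.441]
force: [-1.2, 0.4, 6.3]
grip_width: 0.0113
finger_force: 60.7
clock: 17.0
position: [0.4723, 0.2281, 0.0384]
tool_rot: [3.141, -0.002, 1.442]
force: [-0.7, 10.8, 0.9]
grip_width: 0.0112
finger_force: 59.9
clock: 17.2
position: [0.4721, 0.2279, 0.0385]
tool_rot: [3.141, -0.004, 1.443]
force: [-0.6, 21.1, -3.3]
grip_width: 0.011
finger_force: 59.5
```

```bash
python3 -m inch '[[0.005,0,0,0,0,0,1],[0.001,0,0,0,0,0,1],[0,0,0,0,0,0,0],[0,0,0,0,0,0,0],[0,0,0,0,0,0,0]]'; python3 -m inch '[[0,0,0,0,0,0,0],[0,0,-0.02,0,0,0,0],[0,0,-0.04,0,0,0,0],[0,0,-0.04,0,0,0,0],[0,0,0,0,0,0,1]]'
python3 - <<'E'
from h import *
np.set_printoptions(precision=4,suppress=True)
T,S=np.load('top_avg.npy'),np.load('scene_avg.npy')
C={}
for c,im,(x0,y0,x1,y1) in(('top',T,(215,235,245,258)),('scene',S,(240,198,268,226))):
    w=np.clip(im[:,:,0]-1.6*im[:,:,1],0,None)[y0:y1,x0:x1]; w[w<25]=0
    ys,xs=np.nonzero(w>60); print(c,'bbox',xs.min()+x0,xs.max()+x0,ys.min()+y0,ys.max()+y0)
    Y,X=np.mgrid[y0:y1,x0:x1]; C[c]=((w*X).sum()/w.sum(),(w*Y).sum()/w.sum()); print(C[c])
for z in(.095,.1,.105,.111): p=atz('top',C['top'],z); print('top',z,p,np.array(lat(p[:2]))-[.3794,-.4392])
for z in(.085,.093,.1): p=atz('scene',C['scene'],z)+[.005,.003,0]; print('scene',z,p,np.array(lat(p[:2]))-[.3794,-.4392])
p,e=tri(C['scene'],C['top']);print(p,e,np.array(lat(p[:2]))-[.3794,-.4392])
# predicted px of grip top/bottom for candidates
for la in(-.047,-.052,-.057):
  for z in(.076,.111):
    s,t=.3794-.067,-.4392+la; P=[.129*s-.9917*t,.9917*s+.129*t,z]; print(la,z,'top',np.round(proj('top',P),1),'scene',np.round(proj('scene',P),1))
E
```

```text
clock: 17.7
position: [0.4729, 0.2298, 0.0382]
tool_rot: [3.141, 0.0, 1.441]
force: [2.0, -1.0, 0.6]
grip_width: 0.0544
finger_force: 0.9
clock: 18.2
position: [0.4747, 0.2307, 0.1425]
tool_rot: [3.137, -0.004, 1.44]
force: [0.7, 0.8, -0.7]
grip_width: 0.0732
finger_force: 0.0
top bbox 226 232 242 248
(np.float64(228.96485304699172), np.float64(245.14868114364432))
scene bbox 250 256 208 219
(np.float64(252.9622710378135), np.float64(213.44528721817898))
top 0.095 [0.5322 0.2501 0.095 ] [-0.0627 -0.0563]
top 0.1 [0.5315 0.2491 0.1   ] [-0.0638 -0.0557]
top 0.105 [0.5307 0.2481 0.105 ] [-0.0649 -0.0551]
top 0.111 [0.5298 0.2469 0.111 ] [-0.0663 -0.0544]
scene 0.085 [0.5491 0.2701 0.085 ] [-0.0407 -0.0705]
scene 0.093 [0.5376 0.2569 0.093 ] [-0.0553 -0.0608]
scene 0.1 [0.5275 0.2454 0.1   ] [-0.068  -0.0523]
[0.5315 0.251  0.0943] 0.00220515612954553 [-0.062  -0.0555]
-0.047 0.076 top [231.3 249.4] scene [252.4 220.3]
-0.047 0.111 top [228.9 247.7] scene [251.6 209.7]
-0.052 0.076 top [231.5 247.7] scene [253.8 219.8]
-0.052 0.111 top [229.1 246. ] scene [253.  209.2]
-0.057 0.076 top [231.8 246. ] scene [255.1 219.3]
-0.057 0.111 top [229.4 244.2] scene [254.4 208.7]
```

```bash
python3 -m inch '[[0.008,0.03,0,0,0,0,1],[0.008,0.03,0,0,0,0,1],[0.0075,0.03,0,0,0,0,1],[0,0,0,0,0,0,1],[0,0,0,0,0,0,1]]'; python3 - <<'E'
from h import *
for q,z in(((233.7,222.5),0),((230,216),.08),((230,216),.06)): p=atz('top',q,z); print(z,p)
b=avg('scene',3);a=avg('top',3)
cv2.imwrite('pics/n.png',np.hstack([cv2.resize(x[:,:,::-1].clip(0,255).astype(np.uint8),(400,320),interpolation=cv2.INTER_CUBIC) for x in(a[200:280,190:290],b[160:240,200:300])]))
p=telemetry.observe()['position'];print(p,np.array(lat(p[:2]))-[.3794,-.4392])
E
```

```text
clock: 18.7
position: [0.5647, 0.241, 0.1374]
tool_rot: [-3.141, 0.001, 1.44]
force: [-0.2, -1.0, -0.1]
grip_width: 0.0003
finger_force: 0.0
0 [0.61664024 0.25550157 0.        ]
0.08 [0.61992814 0.25104551 0.08      ]
0.06 [0.62429057 0.25505866 0.06      ]
[0.56454317 0.2416467  0.13846219] [-0.0669329  -0.08948503]
```

View pics/n.png

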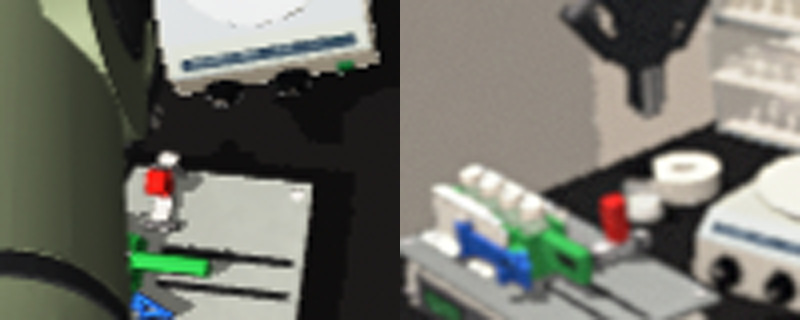

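```bash
python3 - <<'E'
from h import *
for z in(.138,.16,.17,.18): print(z,np.round(proj('scene',[.5645,.2416,z]),1))
for c in('scene','top'):
  outline=outline_of('tray_latch',c); print(c,[ (o['score'],o['rect']) for o in outline[:1]])
E
python3 -m inch '[[0,0.002,0.03,0,0,0,1],[0,0.001,0.03,0,0,0,1],[0,0,0.021,0,0,0,1],[0,0,0,0,0,0,1]]'
```

```text
0.138 [262.6 197.5]
0.16 [262.1 190.6]
0.17 [261.9 187.5]
0.18 [261.7 184.3]
scene []
top []
clock: 19.5
position: [0.5664, 0.2405, 0.0549]
tool_rot: [-3.138, 0.002, 1.441]
force: [-0.2, 0.3, -0.3]
grip_width: -0.0002
finger_force: 0.0
```

```bash
python3 -m inch '[[0,-0.005,0,0,0,0,1],[0,-0.005,0,0,0,0,1],[0,0,0,0,0,0,1]]'; python3 -m inch '[[0,-0.004,0,0,0,0,1],[0,-0.004,0,0,0,0,1],[0,0,0,0,0,0,1]]';python3 -m inch '[[0,-0.003,0,0,0,0,1],[0,-0.003,0,0,0,0,1],[0,0,0,0,0,0,1]]'
```

```text
clock: 19.8
position: [0.5577, 0.243, 0.0585]
tool_rot: [3.141, -0.001, 1.441]
force: [-0.8, 0.3, 0.2]
grip_width: -0.0003
finger_force: 0.0
clock: 20.1
position: [0.5498, 0.2437, 0.0576]
tool_rot: [3.141, -0.0, 1.441]
force: [0.2, 0.7, 0.6]
grip_width: -0.0002
finger_force: 0.0
clock: 20.4
position: [0.5438, 0.2443, 0.0573]
tool_rot: [-3.141, 0.0, 1.441]
force: [0.6, -0.5, -0.2]
grip_width: -0.0002
finger_force: 0.0
```

```bash
python3 -m inch '[[0,-0.003,0.001,0,0,0,1],[0,-0.003,0.001,0,0,0,1],[0,0,0,0,0,0,1]]'; python3 -m inch '[[0,-0.003,0,0,0,0,1],[0,-0.003,0,0,0,0,1],[0,0,0,0,0,0,1]]'; python3 - <<'E'
from h import *
for c in('top','scene'):
    im=avg(c,2); x0,y0,x1,y1=dict(top=(215,235,245,262),scene=(236,198,268,230))[c]
    w=np.clip(im[:,:,0]-1.6*im[:,:,1],0,None)[y0:y1,x0:x1]; w[w<25]=0
    Y,X=np.mgrid[y0:y1,x0:x1]; print(c,(w>60).sum(),(w*X).sum()/w.sum(),(w*Y).sum()/w.sum())
E
```

```text
clock: 20.7
position: [0.5381, 0.2449, 0.0552]
tool_rot: [3.141, 0.0, 1.441]
force: [2.2, -0.7, 1.3]
grip_width: -0.0
finger_force: 1.3
clock: 21.0
position: [0.5375, 0.245, 0.0561]
tool_rot: [3.132, -0.002, 1.439]
force: [33.4, -2.7, -15.5]
grip_width: 0.0002
finger_force: 16.4
top 3 231.06027508090617 251.2413025889968
scene 64 249.2048204820482 214.86130041575586
```

```bash
python3 -m inch '[[0,0.01,0,0,0,0,1],[0,0.015,0,0,0,0,1],[0,0,-0.04,0,0,0,1],[0,0,-0.04,0,0,0,1],[0,0,-0.04,0,0,0,1]]'; python3 -m inch '[[-0.045,0.0,-0.03,0,0,0,1],[-0.045,0,0,0,0,0,1],[-0.045,0,0,0,0,0,1],[-0.045,0,0,0,0,0,1],[0,0,0,0,0,0,1]]'; python3 - <<'E'
from h import *
np.set_printoptions(precision=4,suppress=True)
for c in('top','scene'):
    im=avg(c,4); x0,y0,x1,y1=dict(top=(215,235,245,262),scene=(236,198,268,230))[c]
    w=np.clip(im[:,:,0]-1.6*im[:,:,1],0,None)[y0:y1,x0:x1]; w[w<25]=0
    Y,X=np.mgrid[y0:y1,x0:x1]; C=((w*X).sum()/w.sum(),(w*Y).sum()/w.sum()); p=atz(c,C,.1); print(c,(w>60).sum(),C,np.array(lat(p[:2]))-[.3794,-.4392])
    if c=='top':
      for u in(230,233,236,239,242):
        v=np.clip(im[240:300,u,1]-im[240:300,u,0],0,None); v[v<15]=0; q=(v*np.arange(240,300)).sum()/v.sum(); print(u,np.round(lat(atz('top',(u,q),.100)[:2]),4))
      g=green(im); xs=np.nonzero(g[255:280].any(0))[0]; print('fin end px',xs[xs>200].max())
    b0=np.load(c+'_avg.npy')
    f=lambda i:[round(v.mean(),2) for v in np.nonzero((i[:,:,2]>i[:,:,0]*1.8)&(i[:,:,2]>80)&(np.arange(640)[None]>190)&(np.arange(640)[None]<250)&(np.arange(480)[:,None]>200)&(np.arange(480)[:,None]<290))]
    print('blue',f(b0),f(im))
s=telemetry.observe();print(s['position'],s['force'])
E
```

```text
clock: 21.7
position: [0.5563, 0.2422, 0.1762]
tool_rot: [-3.14, 0.001, 1.441]
force: [0.3, 0.6, 0.1]
grip_width: 0.0001
finger_force: 0.0
clock: 22.2
position: [0.5329, 0.0614, 0.2034]
tool_rot: [-3.141, 0.001, 1.434]
force: [0.3, 1.2, 0.4]
grip_width: 0.0002
finger_force: 0.0
top 35 (np.float64(228.22474127425843), np.float64(250.26328186100656)) [-0.0638 -0.0411]
230 [ 0.3037 -0.4317]
233 [ 0.2963 -0.4393]
236 [ 0.2878 -0.4389]
239 [ 0.2793 -0.4389]
242 [nan nan]
fin end px 240
blue [np.float64(276.14), np.float64(218.34)] [np.float64(276.09), np.float64(217.79)]
scene 66 (np.float64(249.45216915460875), np.float64(214.51410045941026)) [-0.0707 -0.0357]
blue [np.float64(223.87), np.float64(223.35)] [np.float64(223.7), np.float64(224.16)]
[0.5341 0.0682 0.2028] [0.2059 0.3403 0.6169]<stdin>:9: RuntimeWarning: invalid value encountered in scalar divide
```

```bash
python3 plan.py .5563 .2422 .17 82.56; 
```

```text
[0.0439, -0.0001, 0.0082, 0.0, 0.0, 0.0003]
[0.0439, -0.0001, 0.0082, 0.0, 0.0, 0.0003]
[0.0439, -0.0001, 0.0082, 0.0, 0.0, 0.0003]
[0.0439, -0.0001, 0.0082, 0.0, 0.0, 0.0003]
```

```bash
python3 -m inch '[[0.044,0,0,0,0,0,1],[0.044,0,0,0,0,0,1],[0.044,0,0,0,0,0,1],[0.044,0,0,0,0,0,1],[0,0,0,0,0,0,1]]'; python3 -m inch '[[0,0,0.045,0,0,0,1],[0,0,0.045,0,0,0,1],[0,0,0.04,0,0,0,1],[0,0,0.008,0,0,0,1],[0,0,0,0,0,0,1]]'
```

```text
clock: 23.1
position: [0.556, 0.2491, 0.202]
tool_rot: [-3.14, -0.001, 1.449]
force: [-1.4, -0.9, 0.3]
grip_width: 0.0002
finger_force: 0.0
clock: 23.6
position: [0.5566, 0.2418, 0.0646]
tool_rot: [-3.14, 0.001, 1.441]
force: [0.4, 0.5, 1.2]
grip_width: -0.0007
finger_force: 0.0
```

```bash
python3 -m inch '[[0,-0.007,0,0,0,0,1],[0,-0.007,0,0,0,0,1],[0,0,0,0,0,0,1]]'; python3 -m inch '[[0,-0.003,0,0,0,0,1],[0,0,0,0,0,0,1]]'; python3 -m inch '[[0,-0.003,0,0,0,0,1],[0,0,0,0,0,0,1]]';  python3 -m inch '[[0,-0.002,0,0,0,0,1],[0,0,0,0,0,0,1]]'
```

```text
clock: 23.9
position: [0.5426, 0.2446, 0.0665]
tool_rot: [3.141, -0.001, 1.442]
force: [0.6, 0.5, 0.4]
grip_width: -0.0002
finger_force: 0.0
clock: 24.1
position: [0.54, 0.2444, 0.0655]
tool_rot: [3.141, -0.001, 1.441]
force: [0.4, 0.2, 0.6]
grip_width: 0.0
finger_force: 0.0
clock: 24.3
position: [0.5379, 0.2444, 0.0654]
tool_rot: [3.14, -0.0, 1.441]
force: [2.7, -0.4, 0.2]
grip_width: 0.0
finger_force: 1.8
clock: 24.5
position: [0.5375, 0.2445, 0.0657]
tool_rot: [3.137, -0.001, 1.44]
force: [13.1, -1.9, -3.3]
grip_width: -0.0004
finger_force: 6.4
```

```bash
python3 -m inch '[[0,0.01,0,0,0,0,1],[0,0.015,0,0,0,0,1],[0,0,-0.04,0,0,0,1],[0,0,-0.04,0,0,0,1],[0,0,-0.03,0,0,0,1]]'; python3 -m inch '[[0,0,0,0,0,0,1],[0,0,0,0,0,0,1]]'; python3 - <<'E'
from workcell import bot
print(bot.job_done())
E
```

```text
clock: 25.0
position: [0.5604, 0.2412, 0.1771]
tool_rot: [3.141, -0.0, 1.44]
force: [0.2, 0.1, 0.4]
grip_width: 0.0
finger_force: 0.0
clock: 25.2
position: [0.56, 0.2416, 0.1751]
tool_rot: [-3.142, -0.0, 1.441]
force: [-0.0, -0.4, -0.9]
grip_width: -0.0001
finger_force: 0.0
the job is handed in; nothing more can be done
None
```

The job is handed in at 25 s of 51 s, but the call returned no verdict: the tray is home with the latch holding it (checked by pulling back), the red lock is at its end stop (pushed twice, same stop), and the arm is clear; my first grasp closed on a vial because the fingertips were about 30 mm higher than the reported pose, and the second took the tray.

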